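Index the rotary sample table to its next notch

TASK

The bottle under the reader has been measured. Press the round plunger button on the table's index arm in and, pushing the upright paddle beside it, turn the rotary table one notch counter-clockwise seen from above, so that the next bottle stands under the reader and the plunger has sprung back up, locked in the next notch. Use the fingertips or the outside of the fingers only: do not go past that notch or turn the table backwards, leave the bottles standing in their pockets, leave the loose things round about where they lie, and finish clear of everything.

Things in the scene. Friction and masses are not known exactly. Their poses are not given: they have to be found in the camera images.
- stand: Fixed foot (152 mm across), column and notched steel index plate of the rotary table. Origin on the turning axis at worktop height, z up; +x points to the reader post (102 mm out, 186 mm high; its lens hangs 149 mm up over the pocket circle). The plate (z 34-42 mm, radius 80) has 6 notches 60 degrees apart. At the start the index arm points along its -x: toward the robot and to the robot's left.
- carousel (a joint): Table angle, rad, positive counter-clockwise from above; 0 at the start, next notch 1.047. Disc radius 76 mm, top at z 56 mm, pockets at radius 52; its index arm (54 mm wide, z 46-56 mm, out to radius 130) carries plunger and paddle. Turns with 0.06 N m friction and stays where left; with the plunger up its tooth locks it in a notch (play 0.02 rad each way).
- plunger (a joint): How far the plunger is in, m: 0 up, 0.010 fully in; spring 3 N (up) to 6 N (in). Its tooth leaves the notch at 0.0075. Let go with the table 0.2 to 0.85 rad round, it stays 0.0075 in, the tooth sliding under the plate, and springs up by itself at the next notch, where the tooth stops the table. Held fully in, it does not stop there.
- button_top (a point): Centre of the flat top of the round grey plunger button, 32 mm across, 108 mm from the turning axis; 76 mm above the worktop when up, 66 mm when fully in. The collar round it (39 mm across) ends 62 mm above the worktop.
- paddle_face (a point): Middle of the upright face of the push paddle: black plate on the index arm, 36 mm wide along the radius, 10 mm thick, top 116 mm above the worktop. It stands 22 mm counter-clockwise of the button's centre (at the start: toward the robot's right); this face looks clockwise, at the button. It turns with the table.
- reagent_a: Dropper bottle with blue cap, 27 mm across, 74 mm high, standing loose in a pocket of the table (pocket rim 7 mm high); origin at the centre of its underside, 56 mm above the worktop. One of the three bottles on the side of the table away from the index arm. Not to be lifted.
- reagent_b: Dropper bottle with red cap, 29 mm across, 78 mm high, standing loose in a pocket of the table (pocket rim 7 mm high); origin at the centre of its underside, 56 mm above the worktop. One of the three bottles on the side of the table away from the index arm. Not to be lifted.
- reagent_c: Dropper bottle with yellow cap, 31 mm across, 74 mm high, standing loose in a pocket of the table (pocket rim 7 mm high); origin at the centre of its underside, 56 mm above the worktop. One of the three bottles on the side of the table away from the index arm. Not to be lifted.
- petri_dish: Bystander: petri dish 62 mm across, 11 mm high; origin under its centre.
- marker_blue: Bystander: capped marker pen, 17 x 135 x 16 mm, along its y axis; origin under its centre.
- sample_cup_1: Bystander: lidded sample cup, 52 mm across, 50 mm high; origin under its centre.
- timer: Bystander: square timer with buttons, 62 x 62 x 17 mm; origin under its centre.
- cassette_0: Bystander: flat white test cassette, 20 x 70 x 5 mm, long along its y axis; origin under its centre.
- tan_vial: Bystander: small tan vial lying down, 19 x 44 x 19 mm; origin under its centre.
- label_tape: Bystander: roll of tan tape lying flat, 96 mm across, 25 mm high, behind the rotary table; origin under its centre.

How it is judged:
By the outcome, as a careful person would: the job done as asked, in the order asked, and still so for the second after the job is handed in, with the robot touching nothing.
It also fails if it takes over 40 s, if anything falls off the work surface, if the arm or the gripper's body presses on something with over 40 N, if the wrist force passes 120 N, or if a joint passes its speed limit or range.

ROBOT

A 7-joint arm with a two-finger parallel gripper is mounted at the origin on a cart in front of the work surface, level with it; the furniture and walls round the work are solid. World frame = base frame: x ahead of the robot, y to its left, z up, the work surface at z = 0. Lengths are in m, angles in rad, forces in N, time in s.
With the tool pointing down it reaches from about 0.425 to 0.825 m from the base axis. Payload 3.6 kg.
Tool frame: the origin (TCP) lies between the finger pads; the fingertips stand 22 mm ahead of it and the grasp point (between the pads) lies 3 mm ahead of it; z points along the fingers, y is the direction in which the jaws open and shut (so a half turn about z gives the same grasp; the last joint's range is limited). The gripper opens to 93 mm and grips with 3 to 60 N. Pads are 15 mm wide; open, the fingers measure 128 mm over their backs; the gripper's body (75 mm by 188 mm) begins 65 mm behind the grasp point.
Start: joints at [-1.333, 0.615, -0.013, 1.423, 0.008, 1.103, -0.04], TCP at [0.169, 0.627, 0.241] pointing down, gripper open.
Joint ranges: [-3.12, 3.12], [-0.3, 2.06], [-1.34, 1.32], [0.26, 2.42], [-1.36, 4.5], [0.01, 1.98], [-2.84, 2.84]. Speed limits (rad/s): [2.79, 2.79, 3.14, 3.14, 3.14, 3.14, 3.14].

INTERFACE

Orientations are given as a rotation vector (axis times angle).
In Python, from plant import sensors, imaging, manip gives the robot as it stands.
- The arm moves only by the tool carry_out, never from a script. Its argument "motion" is a list of rows, each a list of 3 entries, a list of its own where there are three numbers: the shift along the tool's x, y, z in mm, then the turn about the tool's z in degrees, then the gripper's target within -1 to 1 (fully open at 1, half-way at 0, shut at -1). In form: [[[x, y, z], roll, claw], ...]. A call has 1 to 12 rows; each row is the pose to reach, as a shift and turn from the pose commanded when the call began, along the tool's axes at that moment; what a row does not reach only later rows make up. A row lasts 1/10 s, in which the tool goes at most 50 mm and 8.59 degrees, less where a joint would pass 70% of its speed; a pose out of reach is approached as far as the arm can. A call with a gripper value outside its range is refused whole. The fingers move at their own pace and stop on an object; "squeeze" is the grip in N (left out, the last holds). Time passes only in rows, so rows that repeat a pose let the fingers close. It gives the time, the measured TCP pose, the force and the opening at its end, in the units of the state.
- sensors.read_state(): the state, without advancing time (a new reading comes with each control period).
- imaging.capture(name): name is "scene" or "top" or "wrist"; returns (picture, depth): 480x640x3 uint8, red, green, blue; 480x640 float32, m along the optical axis (not along the pixel's ray), 0 where there is no reading.
- imaging.calibration(name): a dict with "fov_y" (degrees; the focal length in pixels is half the picture's height over the tangent of half this angle, whatever the lens; pixels are square), "cx", "cy" (the principal point, pixels), "rvec" (rotation vector, rad) and "tvec" (3), from world to camera coordinates, as OpenCV has them. Camera axes: x right, y down, z forward; pixel columns grow to the right and rows downward; lengths in m; the calibration is good to about 2 mm. A picture is of the moment at which its call begins: read the wrist's pose just before it. calibration takes no time and is no camera call; for the wrist camera it gives the pose at the moment of the call.
- manip.job_done(): hands the job in, once; it reports no verdict.
Trained networks look in the newest picture that a camera, given by its name, has taken for a name from the list of things; names that differ only in an ending like _2 or _b are one class to them, and where a whole thing is asked for, a point or a joint stands for the part that bears it (a point fixed in the world has none). Each returns a list of dicts, best first, with "conf" (0 to 1); they miss things now and then, are a little off and sometimes report something else, mostly with a low value. They report only what shows in the picture. A call takes as long as a camera call.
- imaging.recognise(camera, target): "centre" ([column, row] in pixels, amid what is visible of it).
- imaging.outline_of(camera, target): "pixels" (480x640 bool, what is visible of it) and "centre" ([column, row] in pixels, amid what is visible of it).
The state is a dict: "t": time; "qpos": joint angles; "qd": joint speeds; "tau": joint torques, N m; "eef_pos": TCP position; "ee_rot": TCP orientation; "force": force on the tool from outside, world axes, zero at the start; "wrist_torque": the same for the moment, N m; "grip_width": finger opening in m.
Only numpy, scipy, OpenCV 4.12 (cv2) and the standard library are available. Lean on these libraries where they do the work, as an engineer would, in place of code of your own. Each camera call takes 0.05 s, during which the arm holds its last target.

## Working session

There is one attempt and no reset: what is moved stays moved. The work goes in short steps, Python scripts to look and compute and a tool call to move; the robot and the scene stay as the last step left them, time stands still between calls to the robot, and variables do not carry over. Pictures are saved under pics/ and viewed, and the job is handed in when it is done.

Besides the shell and the picture viewer there is one more tool, called in YAML: its name, and indented under it one key for each argument. carry_out: Moves the arm, as the interface text tells. Its arguments: {"type":"object","properties":{"motion":{"type":"array","items":{"type":"array"}},"squeeze":{"type":"number"}},"required":["motion"]}

```bash
mkdir -p pics; cat > h.py <<'E'
import numpy as np, cv2
from plant import sensors, imaging, manip
from scipy.spatial.transform import Rotation as R
def cal(n):
    c=imaging.calibration(n); f=240/np.tan(np.radians(c["fov_y"])/2)
    return f,c["cx"],c["cy"],R.from_rotvec(np.ravel(c["rvec"])).as_matrix(),np.ravel(c["tvec"])
def cloud(n,depth):
    f,cx,cy,Rm,t=cal(n)
    v,u=np.mgrid[0:480,0:640]
    P=np.stack([(u-cx)/f*depth,(v-cy)/f*depth,depth],-1)
    return (P-t)@Rm
def proj(n,p):
    f,cx,cy,Rm,t=cal(n); q=np.atleast_2d(p)@Rm.T+t
    return np.c_[f*q[:,0]/q[:,2]+cx,f*q[:,1]/q[:,2]+cy]
def save(n,im): cv2.imwrite("pics/"+n+".png",im[:,:,::-1])
E
python3 - <<'E'
from h import *
for n in ("scene","top"):
    im,d=imaging.capture(n); save(n+"0",im); np.savez(n+"0.npz",im=im,d=d)
    X=cloud(n,d)
    for t in ("button_top","paddle_face","stand","reagent_a","reagent_b","reagent_c"):
        for r in imaging.recognise(n,t)[:2]:
            c=r["centre"]; u,v=int(round(c[0])),int(round(c[1])); print(n,t,round(r["conf"],2),np.round(c),X[v,u].round(3))
s=sensors.read_state();print(s)
E
```

```text
scene button_top 0.7 [371. 279.] [ 0.458 -0.038  0.075]
scene paddle_face 0.96 [361. 273.] [ 0.518 -0.066  0.055]
scene stand 0.75 [352. 274.] [ 0.523 -0.044  0.058]
scene reagent_a 0.77 [367. 241.] [ 0.559 -0.12   0.103]
scene reagent_a 0.63 [344. 241.] [ 0.597 -0.084  0.099]
scene reagent_b 0.77 [367. 241.] [ 0.559 -0.12   0.103]
scene reagent_b 0.63 [344. 241.] [ 0.597 -0.084  0.099]
scene reagent_c 0.77 [367. 241.] [ 0.559 -0.12   0.103]
scene reagent_c 0.63 [344. 241.] [ 0.597 -0.084  0.099]
top button_top 0.67 [344. 304.] [ 0.463 -0.043  0.075]
top paddle_face 0.83 [355. 268.] [ 0.543 -0.07   0.056]
top stand 0.82 [359. 266.] [ 0.547 -0.079  0.066]
top reagent_a 0.68 [385. 254.] [ 0.565 -0.131  0.13 ]
top reagent_a 0.43 [343. 243.] [ 0.593 -0.043  0.116]
top reagent_b 0.68 [385. 254.] [ 0.565 -0.131  0.13 ]
top reagent_b 0.43 [343. 243.] [ 0.593 -0.043  0.116]
top reagent_c 0.68 [385. 254.] [ 0.565 -0.131  0.13 ]
top reagent_c 0.43 [343. 243.] [ 0.593 -0.043  0.116]
{'t': 0.7, 'qpos': array([-1.33349565,  0.61484394, -0.01255111,  1.42343107,  0.00809281,
        1.10337603, -0.0404082 ]), 'qd': array([-0.00189   ,  0.00042557, -0.00139507, -0.00021667,  0.00108379,
        0.00023713,  0.00020651]), 'tau': array([-3.11436324e-04, -4.58692646e+01,  2.08873604e-01, -1.65998948e+01,
       -6.10810099e-02,  1.30675730e-02,  3.35808352e-05]), 'eef_pos': array([0.16948105, 0.62748047, 0.24066646]), 'ee_rot': array([-4.13188371e-01, -3.11428658e+00,  1.04215302e-05]), 'force': array([-0.39182923,  0.73540282, -0.80892303]), 'wrist_torque': array([-0.0223809 , -0.00552531,  0.02114379]), 'grip_width': 0.09304916151257213}
```

View pictures.

```bash
python3 - <<'E'
import cv2
for n,(a,b,c,d) in {"scene":(180,340,270,450),"top":(180,360,260,460)}.items():
    im=cv2.imread(f"pics/{n}0.png"); cv2.imwrite(f"pics/{n}0z.png",cv2.resize(im[a:b,c:d],None,fx=4 if n=="scene" else 3,fy=4 if n=="scene" else 3,interpolation=2)[:600,:800])
E
```

```text
(no output)
```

View pics/scene0.png

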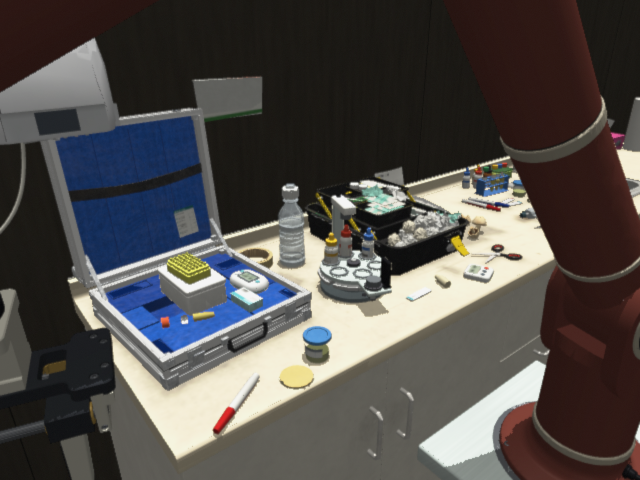

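View pics/top0.png

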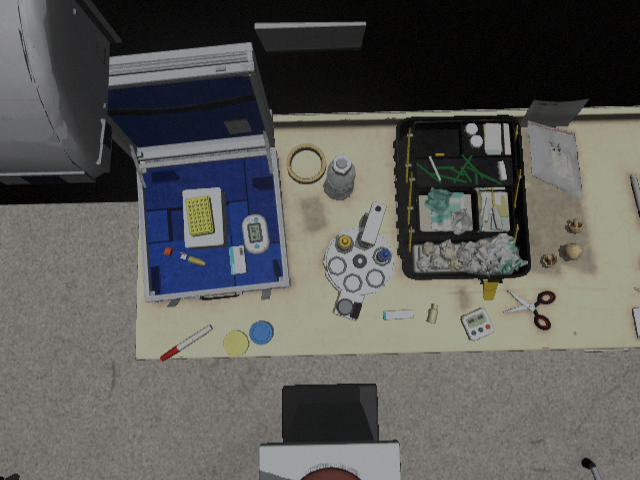

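View pics/top0z.png

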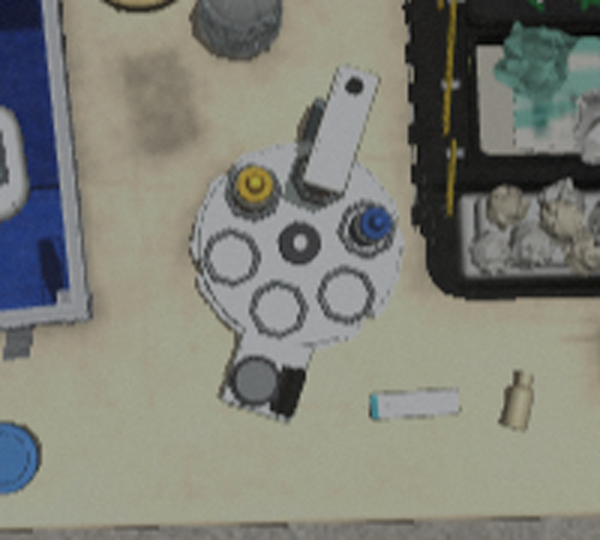

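View pics/scene0z.png

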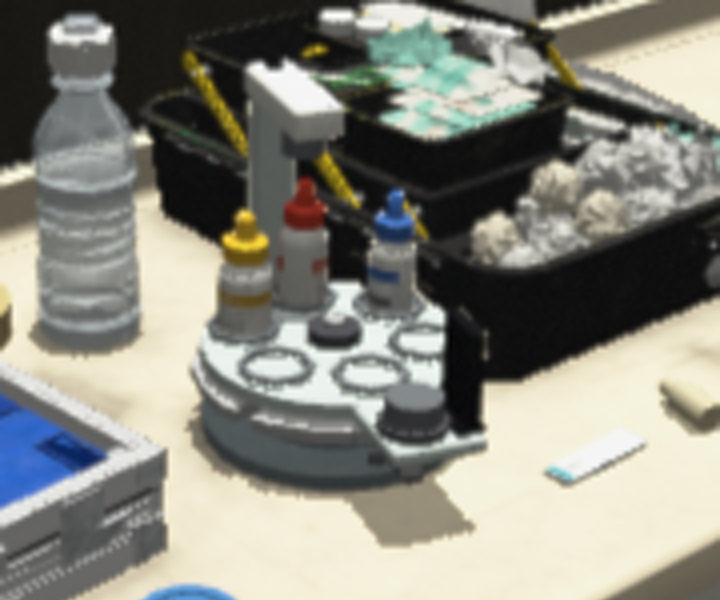

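```bash
python3 - <<'E'
from h import *
from scipy.optimize import least_squares
for n in ("top","scene"):
    z=np.load(n+"0.npz"); im,d=z["im"].astype(int),z["d"]; X=cloud(n,d)
    near=(abs(X[...,0]-.54)<.2)&(abs(X[...,1]+.07)<.15)&(d>0)
    g=im.sum(-1)
    sat=im.max(-1)-im.min(-1)
    bt=near&(abs(X[...,2]-.076)<.006)&(np.hypot(X[...,0]-.46,X[...,1]+.04)<.03)
    bd=np.median(X[bt],0); print(n,"button n",bt.sum(),X[bt].mean(0).round(4),(X[bt][:,:2].min(0)+X[bt][:,:2].max(0))/2, np.ptp(X[bt],0))
    pd=near&(X[...,2]>.085)&(X[...,2]<.13)&(np.hypot(X[...,0]-.46,X[...,1]+.05)<.06)
    print("paddle",pd.sum(),X[pd].mean(0).round(4),X[pd].min(0).round(4),X[pd].max(0).round(4))
    disc=near&(abs(X[...,2]-.057)<.006)&(np.hypot(X[...,0]-.56,X[...,1]+.08)<.1)
    p=X[disc]; h=cv2.convexHull(p[:,:2].astype(np.float32))[:,0]
    # boundary fit excluding arm
    for c0 in [np.array([.56,-.075])]:
        q=h
        for k in range(3):
            r=least_squares(lambda c:np.hypot(q[:,0]-c[0],q[:,1]-c[1])-.076,c0,loss="soft_l1",f_scale=.003); c0=r.x
            q=h[abs(np.hypot(h[:,0]-c0[0],h[:,1]-c0[1])-.076)<.008]
        print("disc",disc.sum(),c0.round(4),len(q),abs(r.fun).mean(), "z",np.median(p[:,2]))
    b=X[bt].mean(0)[:2]
    print("dist",np.hypot(*(b-c0)),np.degrees(np.arctan2(*(b-c0)[::-1])))
E
```

```text
top button n 165 [ 0.4582 -0.0444  0.0761] [ 0.4573194  -0.04920444] [0.0331202  0.03988225 0.01114369]
paddle 85 [ 0.4497 -0.0693  0.1136] [ 0.4324 -0.078   0.0883] [ 0.466  -0.0605  0.1206]
disc 2776 [ 0.5596 -0.0804] 23 0.000653130209250676 z 0.056664990879867344
dist 0.1076210305457857 160.45197637164318
scene button n 151 [ 0.4517 -0.0434  0.0755] [ 0.45417469 -0.04665937] [0.03063908 0.04366045 0.01165788]
paddle 171 [ 0.4418 -0.0625  0.103 ] [ 0.4265 -0.0723  0.0853] [ 0.4619 -0.056   0.1178]
disc 1273 [ 0.5559 -0.0769] 10 0.0007364328823161445 z 0.05674373369259461
dist 0.10946159459190691 162.18484624928476
```

```bash
python3 - <<'E'
from h import *
z=np.load("top0.npz"); X=cloud("top",z["d"]); d=z["d"]
P=X[d>0]
def mx(x0,x1,y0,y1):
    m=(P[:,0]>x0)&(P[:,0]<x1)&(P[:,1]>y0)&(P[:,1]<y1); return P[m][:,2].max().round(3) if m.any() else None
print("rows x .30..,.7 step .05; cols y .75..-.3 step -.075")
for x in np.arange(.25,.7,.05): print(round(x,2),[mx(x,x+.05,y-.075,y) for y in np.arange(.75,-.35,-.075)])
s=sensors.read_state(); M=R.from_rotvec(s["ee_rot"]).as_matrix(); print(M.round(3))
E
```

```text
rows x .30..,.7 step .05; cols y .75..-.3 step -.075
0.25 [np.float64(-0.864), np.float64(-0.866), np.float64(-0.869), np.float64(-0.859), np.float64(-0.866), np.float64(-0.868), np.float64(-0.866), np.float64(-0.868), np.float64(-0.866), np.float64(-0.865), np.float64(-0.868), np.float64(-0.866), np.float64(-0.863), np.float64(-0.865), np.float64(-0.866)]
0.3 [None, None, None, None, np.float64(0.016), np.float64(0.012), np.float64(-0.001), np.float64(-0.001), np.float64(0.001), np.float64(0.0), np.float64(0.0), np.float64(-0.0), np.float64(0.0), np.float64(-0.002), np.float64(0.001)]
0.35 [None, None, None, None, np.float64(0.016), np.float64(0.021), np.float64(0.019), np.float64(0.055), np.float64(0.054), np.float64(0.008), np.float64(0.007), np.float64(0.006), np.float64(0.008), np.float64(0.007), np.float64(0.024)]
0.4 [None, None, None, None, np.float64(0.007), np.float64(0.015), np.float64(0.022), np.float64(0.057), np.float64(0.056), np.float64(0.008), np.float64(0.12), np.float64(0.011), np.float64(0.011), np.float64(0.023), np.float64(0.022)]
0.45 [None, None, None, None, n
[... 541 characters left out ...]
4(0.107), np.float64(0.08), np.float64(0.04), np.float64(0.134), np.float64(0.191), np.float64(0.087), np.float64(0.119), np.float64(0.124)]
0.6 [None, None, None, None, np.float64(0.071), np.float64(0.108), np.float64(0.14), np.float64(0.11), np.float64(0.084), np.float64(0.007), np.float64(0.131), np.float64(0.191), np.float64(0.135), np.float64(0.178), np.float64(0.163)]
0.65 [None, None, None, np.float64(0.515), np.float64(0.528), np.float64(0.526), np.float64(0.141), np.float64(0.111), np.float64(0.081), np.float64(0.006), np.float64(0.008), np.float64(0.192), np.float64(0.169), np.float64(0.181), np.float64(0.16)]
[[-0.965  0.261 -0.   ]
 [ 0.261  0.965 -0.   ]
 [ 0.    -0.    -1.   ]]
```

carry_out:
  motion:
    - [[-20,-16,0],8,-1]
    - [[-55,-45,0],16,-1]
    - [[-90,-74,0],24,-1]
    - [[-125,-103,0],32,-1]
    - [[-160,-132,0],40,-1]
    - [[-195,-161,0],48,-1]
    - [[-230,-190,0],56,-1]
    - [[-265,-219,0],64,-1]
    - [[-295,-243,0],72,-1]
    - [[-315,-260,0],80,-1]
    - [[-321,-265,0],88,-1]
    - [[-321,-265,0],92,-1]
  squeeze: 10

```text
t: 1.9
eef_pos: [0.4116, 0.286, 0.2411]
ee_rot: [2.534, 1.855, 0.001]
force: [-0.5, 0.6, -0.1]
grip_width: 0.0027
```

```bash
python3 - <<'E'
from h import *
s=sensors.read_state(); M=R.from_rotvec(s["ee_rot"]).as_matrix(); print(s["t"],s["eef_pos"],s["qpos"].round(2),s["grip_width"],s["force"]);print(M.round(3))
# target
for tgt in ([.50,.02,.25],[.456,-.044,.25]):
    print("shift tool mm",(M.T@(np.array(tgt)-s["eef_pos"])*1000).round(0))
yaw=np.degrees(np.arctan2(M[1,1],M[0,1])); print("yaw y",yaw,"roll needed",(yaw+109)%360)
E
```

```text
1.9 [0.41161989 0.28604989 0.24107923] [-0.97  0.41  0.46  1.86 -0.22  0.92 -0.72] 0.002720998095324156 [-0.52446399  0.59837661 -0.12620315]
[[ 0.302  0.953  0.001]
 [ 0.953 -0.302 -0.   ]
 [ 0.     0.001 -1.   ]]
shift tool mm [-227.  165.   -9.]
shift tool mm [-301.  142.   -9.]
yaw y -17.582762534511897 roll needed 91.4172374654881
```

carry_out:
  motion:
    - [[-15,7,0],8,-1]
    - [[-45,21,0],16,-1]
    - [[-80,38,0],24,-1]
    - [[-115,54,0],32,-1]
    - [[-150,71,0],40,-1]
    - [[-185,87,0],48,-1]
    - [[-220,104,0],56,-1]
    - [[-250,118,0],64,-1]
    - [[-275,130,0],72,-1]
    - [[-293,138,0],80,-1]
    - [[-300,142,0],88,-1]
    - [[-301,142,0],91.4,-1]

```text
t: 3.1
eef_pos: [0.4577, -0.043, 0.241]
ee_rot: [3.098, -0.515, 0.002]
force: [0.1, -0.3, 0.2]
grip_width: 0.0007
```

```bash
python3 - <<'E'
from h import *
s=sensors.read_state(); M=R.from_rotvec(s["ee_rot"]).as_matrix(); print(s["t"],s["eef_pos"],s["qpos"].round(2),s["grip_width"],s["force"]);print(M.round(3))
im,d=imaging.capture("wrist"); save("w1",im); np.savez("w1.npz",im=im,d=d); np.savez("w1cal.npz",*cal("wrist"))
X=cloud("wrist",d)
for t in ("button_top","paddle_face","stand"):
    for r in imaging.recognise("wrist",t)[:2]:
        c=r["centre"]; u,v=int(round(c[0])),int(round(c[1])); print(t,round(r["conf"],2),np.round(c),X[v,u].round(4))
E
```

```text
3.1 [ 0.45773406 -0.04303684  0.24099305] [-0.61  0.45  0.94  1.97 -0.45  0.95 -1.34] 0.0006776049068177741 [ 0.09991219 -0.3464759   0.23560535]
[[ 0.946 -0.324  0.001]
 [-0.324 -0.946 -0.001]
 [ 0.001  0.001 -1.   ]]
button_top 0.87 [321. 222.] [ 0.458  -0.0417  0.0739]
paddle_face 0.57 [327. 106.] [ 0.5414 -0.0752  0.053 ]
stand 0.58 [327. 108.] [ 0.5399 -0.0746  0.0544]
```

View pics/w1.png

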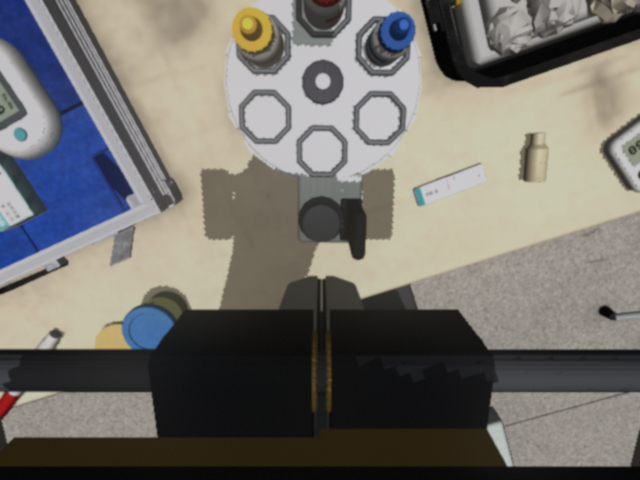

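```bash
python3 - <<'E'
from h import *
from scipy.optimize import least_squares
z=np.load("w1.npz"); d=z["d"]; X=cloud("wrist",d)
s=sensors.read_state(); M=R.from_rotvec(s["ee_rot"]).as_matrix()
v,u=np.mgrid[0:480,0:640]; ok=(d>0)&(v<262)&(X[...,2]<.15)
bt=ok&(abs(X[...,2]-.0755)<.005)&(np.hypot(u-321,v-220)<30)
p=X[bt]; (c,r)=cv2.minEnclosingCircle(p[:,:2].astype(np.float32)); b=p.mean(0); print("button",bt.sum(),b.round(4),np.round(c,4),r)
pd=ok&(X[...,2]>.105)&(np.hypot(u-355,v-230)<50); p=X[pd]; print("paddle",pd.sum(),p.mean(0).round(4),p[:,2].max())
q=(p-s["eef_pos"])@M*1000; print("paddle top tool-frame",q.min(0).round(1),q.max(0).round(1))
print("button tool",((b-s["eef_pos"])@M*1000).round(1))
disc=ok&(abs(X[...,2]-.056)<.005)&(np.hypot(X[...,0]-.558,X[...,1]+.078)<.1)
h=cv2.convexHull(X[disc][:,:2].astype(np.float32))[:,0]; c0=np.array([.558,-.078]); q=h
for k in range(4):
    rr=least_squares(lambda c:np.hypot(q[:,0]-c[0],q[:,1]-c[1])-.076,c0,loss="soft_l1",f_scale=.002); c0=rr.x; q=h[abs(np.hypot(*(h-c0).T)-.076)<.006]
print("disc",c0.round(4),len(q),"dist",np.hypot(*(b[:2]-c0)),"ang",np.degrees(np.arctan2(*(b[:2]-c0)[::-1])))
F=ok; 
fin=(d>0)&(v>262)&(v<312)&(u>270)&(u<370)&(X[...,2]>.18); q=(X[fin]-s["eef_pos"])@M*1000; print("fingers tool",q.min(0).round(1),q.max(0).round(1))
for zz in range(-20,26,6):
    m=abs(q[:,2]-zz)<3
    if m.any(): print(zz,q[m].min(0).round(1)[:2],q[m].max(0).round(1)[:2])
E
```

```text
button 1180 [ 0.4576 -0.0407  0.0739] [ 0.4568 -0.0447] 0.02030096761882305
paddle 682 [ 0.4498 -0.0657  0.1126] 0.11592169447344801
paddle top tool-frame [-19.2  21.1 124.7] [ 17.1  31.3 135.6]
button tool [  0.   -0.3 166.7]
disc [ 0.5571 -0.0751] 24 dist 0.10530151088088588 ang 160.94751477278848
fingers tool [  7.2 -16.4 -68.1] [36.5 15.2 24.7]
-14 [  9.2 -14.6] [10.   2.1]
-8 [  7.2 -16.4] [10.  15.2]
-2 [  7.2 -16. ] [10.1 14.9]
4 [  7.4 -15.5] [10.  14.4]
10 [  7.4 -15.6] [10.  14.3]
16 [  7.3 -14.9] [10.  13.6]
22 [ 7.4 -9.1] [9.9 8. ]
```

carry_out:
  motion:
    - [[0,2,20],0,-1]
    - [[0,4,55],0,-1]
    - [[0,4,90],0,-1]
    - [[0,4,115],0,-1]
    - [[0,4,130],0,-1]
    - [[0,4,138],0,-1]
    - [[0,4,138],0,-1]
    - [[0,4,138],0,-1]

```text
t: 4.1
eef_pos: [0.4567, -0.0453, 0.1033]
ee_rot: [-3.101, 0.504, -0.002]
force: [-0.1, 0.3, 0.1]
grip_width: 0.0008
```

```bash
python3 - <<'E'
from h import *
s=sensors.read_state(); M=R.from_rotvec(s["ee_rot"]).as_matrix(); print(s["t"],s["eef_pos"],s["qpos"].round(2),s["grip_width"],s["force"]);print(M.round(3))
im,d=imaging.capture("wrist"); save("w2",im); im,d=imaging.capture("scene"); save("s2",cv2.resize(im[180:340,270:450],None,fx=4,fy=4)[:600])
E
```

```text
4.1 [ 0.45670619 -0.04530019  0.10325049] [-0.41  0.64  0.7   2.12 -0.72  0.63 -1.1 ] 0.0008260078713547303 [-0.14716543  0.31440009  0.14824318]
[[ 0.948 -0.317  0.001]
 [-0.317 -0.948 -0.   ]
 [ 0.001 -0.    -1.   ]]
```

View pics/w2.png

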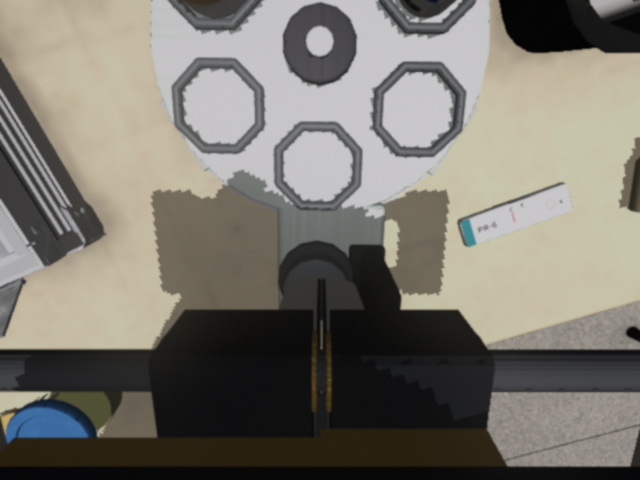

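View pics/s2.png

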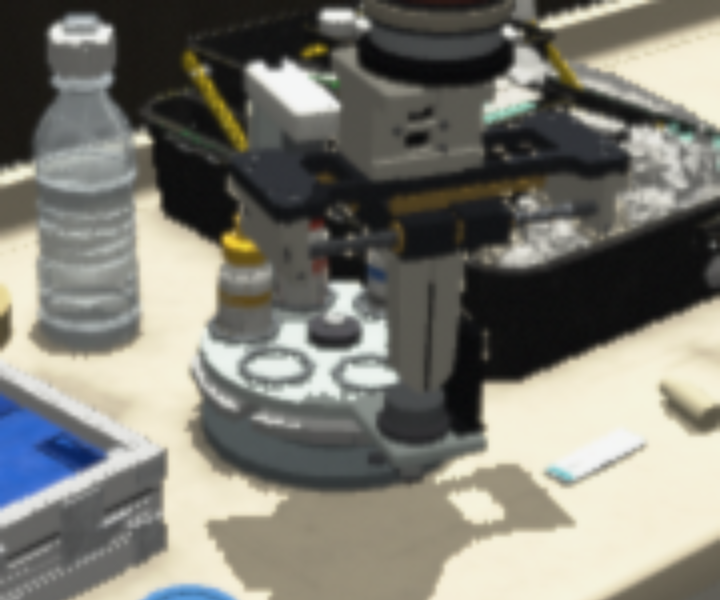

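carry_out:
  motion:
    - [[0,0,4],0,-1]
    - [[0,0,7],0,-1]
    - [[0,0,10],0,-1]
    - [[0,0,12.5],0,-1]
    - [[0,0,14.5],0,-1]
    - [[0,0,14.5],0,-1]

```text
t: 4.8
eef_pos: [0.4567, -0.0454, 0.0883]
ee_rot: [-3.101, 0.505, -0.002]
force: [0.2, 0.6, 5.8]
grip_width: 0.0003
```

```bash
python3 - <<'E'
from h import *
s=sensors.read_state(); M=R.from_rotvec(s["ee_rot"]).as_matrix(); print(s["t"],s["eef_pos"],s["force"]);print(M.round(3))
E
```

```text
4.8 [ 0.4566944  -0.04538468  0.08828208] [0.19663837 0.62116194 5.75007665]
[[ 0.948 -0.318  0.001]
 [-0.318 -0.948 -0.   ]
 [ 0.001 -0.    -1.   ]]
```

carry_out:
  motion:
    - [[0,1.5,0],0,-1]
    - [[0,3,0],0,-1]
    - [[0.4,8.4,0],-2.9,-1]
    - [[1.1,13.7,0],-5.7,-1]
    - [[2.1,19.1,0],-8.6,-1]
    - [[3.3,24.3,0],-11.5,-1]
    - [[4.8,29.5,0],-14.3,-1]
    - [[6.6,34.6,0],-17.2,-1]
    - [[8.6,39.7,0],-20.1,-1]
    - [[10.9,44.6,0],-22.9,-1]
    - [[10.9,44.6,0],-22.9,-1]

```text
t: 5.9
eef_pos: [0.4523, -0.0922, 0.0885]
ee_rot: [3.139, 0.119, 0.001]
force: [-1.0, -0.8, 5.9]
grip_width: 0.0006
```

```bash
python3 - <<'E'
from h import *
s=sensors.read_state(); M=R.from_rotvec(s["ee_rot"]).as_matrix(); print(s["t"],s["eef_pos"],s["force"],s["qpos"].round(2));print(M.round(3))
A=np.array([.558,-.077]); v=s["eef_pos"][:2]-A; print(np.hypot(*v),np.degrees(np.arctan2(v[1],v[0]))%360)
im,d=imaging.capture("wrist"); save("w3",im)
im,d=imaging.capture("top"); save("t3",cv2.resize(im[180:360,260:460],None,fx=3,fy=3)); np.savez("t3.npz",im=im,d=d)
E
```

```text
5.9 [ 0.45233699 -0.09224709  0.08845777] [-0.96614903 -0.75726901  5.94442984] [-0.21  0.63  0.55  2.13 -0.63  0.55 -0.69]
[[ 0.997  0.076  0.001]
 [ 0.076 -0.997 -0.001]
 [ 0.001  0.001 -1.   ]]
0.10675741165136673 188.21105654691306
```

View pics/w3.png

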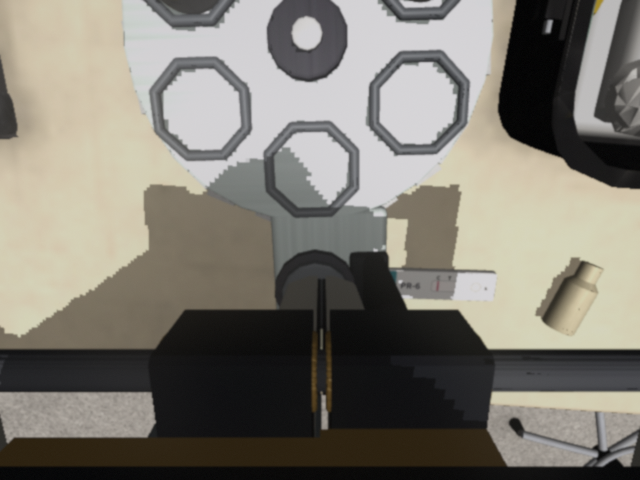

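carry_out:
  motion:
    - [[0,0,-3],0,-1]
    - [[0,0,-8],0,-1]
    - [[0,0,-14],0,-1]
    - [[0,0,-20],0,-1]
    - [[0,0,-20],0,-1]

```text
t: 6.5
eef_pos: [0.4527, -0.091, 0.1089]
ee_rot: [3.139, 0.121, 0.002]
force: [0.1, -0.4, -0.4]
grip_width: 0.0006
```

```bash
cat > look.py <<'E'
import sys
from h import *
from scipy.optimize import least_squares
n=sys.argv[1]
s=sensors.read_state(); M=R.from_rotvec(s["ee_rot"]).as_matrix(); print(s["t"],s["eef_pos"].round(4),s["force"].round(2),s["qpos"].round(2)); print("yaw y",np.degrees(np.arctan2(M[1,1],M[0,1])))
im,d=imaging.capture("wrist"); save("w"+n,im); np.savez("w"+n+".npz",im=im,d=d)
X=cloud("wrist",d); v,u=np.mgrid[0:480,0:640]
ok=(d>0)&(v<300)
pd=ok&(X[...,2]>.1)&(X[...,2]<.125)&(u>340)&(u<420)&(v>200); p=X[pd]
if len(p):
    q=(p-s["eef_pos"])@M*1000; print("paddle tool",len(p),q.min(0).round(1),q.max(0).round(1),np.median(q,0).round(1))
disc=ok&(abs(X[...,2]-.056)<.006)&(np.hypot(X[...,0]-.558,X[...,1]+.078)<.09)
E
python3 look.py 4
```

```text
6.5 [ 0.4527 -0.091   0.1089] [ 0.13 -0.35 -0.44] [-0.24  0.6   0.59  2.11 -0.59  0.6  -0.73]
yaw y -85.58744247293734
paddle tool 968 [ 5.1  6.9 -6.8] [18.  29.2  8.8] [13.8 21.8 -1.2]
```

View pics/w4.png

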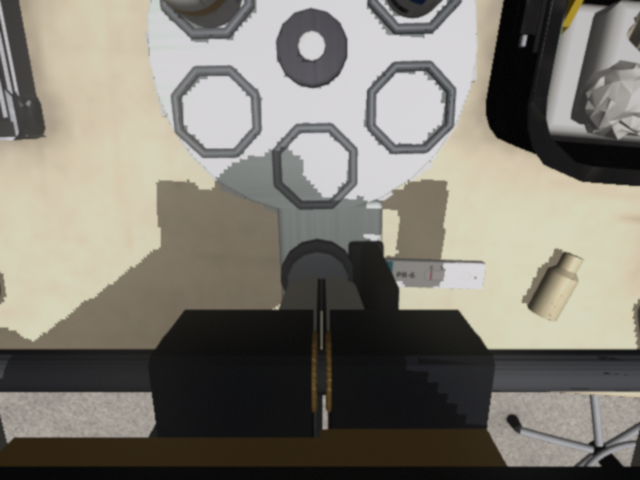

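```bash
cat > arc.py <<'E'
import sys
from h import *
s=sensors.read_state(); M=R.from_rotvec(s["ee_rot"]).as_matrix(); A=np.array([.558,-.077])
yaw0=np.degrees(np.arctan2(M[1,1],M[0,1]))
for ph in map(float,sys.argv[1:]):
    p=np.radians(ph); r=np.array([np.cos(p),np.sin(p)]); t=np.array([-r[1],r[0]])
    W=np.append(A+.107*r+.0065*t,s["eef_pos"][2]); print(ph,((W-s["eef_pos"])@M*1000).round(1),round(-((ph+90-yaw0+180)%360-180),1))
E
python3 arc.py 184 186 188 191 194 197 200 203 206 209 212 215
```

```text
184.0 [-0.8  0.  -0. ] 0.4
186.0 [-0.6  3.7  0. ] -1.6
188.0 [-0.2  7.5  0. ] -3.6
191.0 [ 0.7 13.   0. ] -6.6
194.0 [ 1.8 18.5  0. ] -9.6
197.0 [ 3.2 23.9  0. ] -12.6
200.0 [ 4.9 29.3  0. ] -15.6
203.0 [ 6.9 34.5  0. ] -18.6
206.0 [ 9.1 39.7  0. ] -21.6
209.0 [11.6 44.7  0. ] -24.6
212.0 [14.4 49.6  0. ] -27.6
215.0 [17.4 54.3  0. ] -30.6
```

carry_out:
  motion:
    - [[0,1.5,0],-0.5,-1]
    - [[-0.3,3.7,0],-1.6,-1]
    - [[0,6,0],-2.8,-1]
    - [[0.3,10,0],-5,-1]
    - [[1,14.5,0],-7.4,-1]
    - [[1.9,19,0],-9.9,-1]
    - [[3.2,23.9,0],-12.6,-1]
    - [[4.9,29.3,0],-15.6,-1]
    - [[6.9,34.5,0],-18.6,-1]
    - [[9.1,39.7,0],-21.6,-1]
    - [[11.6,44.7,0],-24.6,-1]
    - [[11.6,44.7,0],-24.6,-1]

```text
t: 7.75
eef_pos: [0.4673, -0.1356, 0.1081]
ee_rot: [3.042, 0.785, -0.0]
force: [0.1, -0.1, 1.0]
grip_width: 0.0008
```

```bash
python3 look.py 5; python3 arc.py 209 211 213 215 217 218 219 220 221 222 223
```

```text
7.75 [ 0.4673 -0.1356  0.1081] [ 0.07 -0.1   0.99] [-0.07  0.6   0.46  2.04 -0.46  0.6  -0.36]
yaw y -61.047534260842276
paddle tool 946 [ 6.9  6.9 -7.9] [18.8 25.2  8.1] [14.8 18.3 -2.2]
209.0 [ 0.6 -0.5 -0. ] -0.1
211.0 [0.9 3.2 0. ] -2.1
213.0 [1.4 6.9 0. ] -4.1
215.0 [ 1.9 10.6  0. ] -6.1
217.0 [ 2.6 14.3  0. ] -8.1
218.0 [ 3.  16.2  0. ] -9.1
219.0 [ 3.4 18.   0. ] -10.1
220.0 [ 3.9 19.8  0. ] -11.1
221.0 [ 4.4 21.6  0. ] -12.1
222.0 [ 4.9 23.4  0. ] -13.1
223.0 [ 5.4 25.2  0. ] -14.1
```

View pics/w5.png

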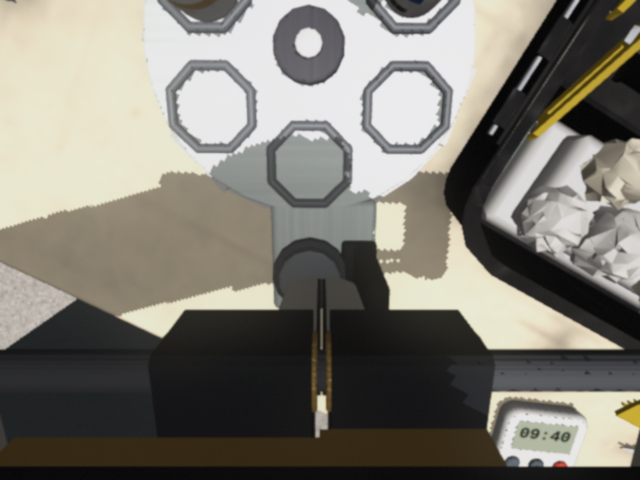

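carry_out:
  motion:
    - [[0.4,1.5,0],-1,-1]
    - [[0.7,4.5,0],-2.8,-1]
    - [[1.2,7.5,0],-4.5,-1]
    - [[1.9,10.6,0],-6.1,-1]
    - [[2.3,12.8,0],-7.3,-1]
    - [[2.7,14.8,0],-8.4,-1]
    - [[3.1,16.6,0],-9.4,-1]
    - [[3.1,16.6,0],-9.4,-1]

```text
t: 8.6
eef_pos: [0.4784, -0.1481, 0.1082]
ee_rot: [2.966, 1.033, 0.001]
force: [-0.5, 0.3, -0.1]
grip_width: 0.0006
```

```bash
python3 look.py 6; python3 arc.py 218 219 220 221 222 223 
```

```text
8.6 [ 0.4784 -0.1481  0.1082] [-0.53  0.3  -0.09] [-0.02  0.61  0.41  2.   -0.41  0.61 -0.23]
yaw y -51.597077924333234
paddle tool 840 [ 6.8  7.2 -7.7] [17.2 25.7  8.2] [13.7 18.3 -1.1]
218.0 [-0.6 -0.5 -0. ] 0.4
219.0 [-0.5  1.4  0. ] -0.6
220.0 [-0.3  3.2  0. ] -1.6
221.0 [-0.2  5.1  0. ] -2.6
222.0 [0.1 7.  0. ] -3.6
223.0 [0.3 8.8 0. ] -4.6
```

View pics/w6.png

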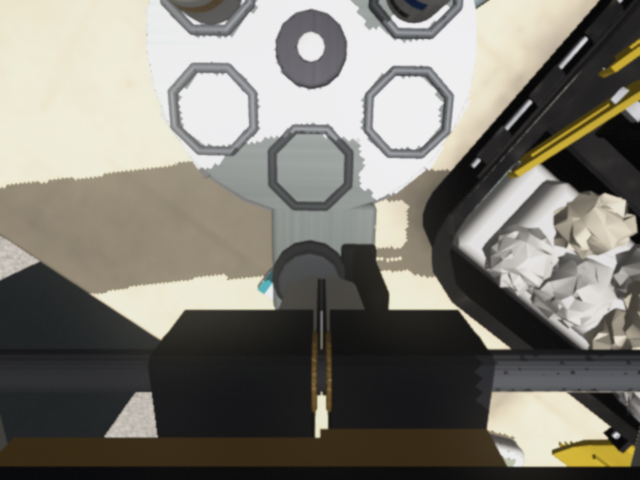

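carry_out:
  motion:
    - [[-0.4,1,0],-0.6,-1]
    - [[-0.4,2.2,0],-1.2,-1]
    - [[-0.3,3.2,0],-1.7,-1]
    - [[-0.3,4.2,0],-2.2,-1]
    - [[-0.2,5,0],-2.6,-1]
    - [[-0.2,5,0],-2.6,-1]

```text
t: 9.25
eef_pos: [0.4815, -0.1525, 0.1083]
ee_rot: [2.941, 1.099, 0.001]
force: [0.9, 0.4, -0.2]
grip_width: 0.0006
```

```bash
cat > btn.py <<'E'
from h import *
import sys
im,d=imaging.capture("scene"); save("s"+sys.argv[1],cv2.resize(im[180:340,270:450],None,fx=4,fy=4)[:600])
im,d=imaging.capture("wrist"); X=cloud("wrist",d)
m=(d>0)&(X[...,2]>.06)&(X[...,2]<.09); v,u=np.mgrid[0:480,0:640]; m&=(u>275)&(u<345)&(v>235)&(v<300)
h,e=np.histogram(X[m][:,2],np.arange(.06,.09,.002)); print("btn z hist",dict(zip(e.round(3),h)))
E
python3 look.py 7; python3 btn.py 7;  python3 arc.py 221 222 223 
```

```text
9.25 [ 0.4815 -0.1525  0.1083] [ 0.95  0.37 -0.18] [-0.    0.61  0.4   1.99 -0.4   0.61 -0.2 ]
yaw y -49.020447476107854
paddle tool 901 [ 7.   7.2 -7.2] [17.7 25.7  8.4] [13.9 18.4 -1.4]
btn z hist {np.float64(0.06): np.int64(571), np.float64(0.062): np.int64(5), np.float64(0.064): np.int64(59), np.float64(0.066): np.int64(70), np.float64(0.068): np.int64(73), np.float64(0.07): np.int64(82), np.float64(0.072): np.int64(498), np.float64(0.074): np.int64(748), np.float64(0.076): np.int64(5), np.float64(0.078): np.int64(0), np.float64(0.08): np.int64(0), np.float64(0.082): np.int64(5), np.float64(0.084): np.int64(36), np.float64(0.086): np.int64(51)}
221.0 [ 0.4  0.  -0. ] -0.0
222.0 [0.5 1.9 0. ] -1.0
223.0 [0.6 3.7 0. ] -2.0
```

View pics/w7.png

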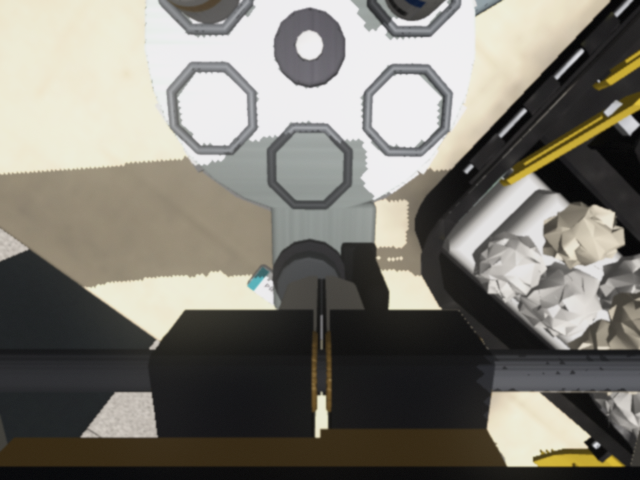

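View pics/s7.png

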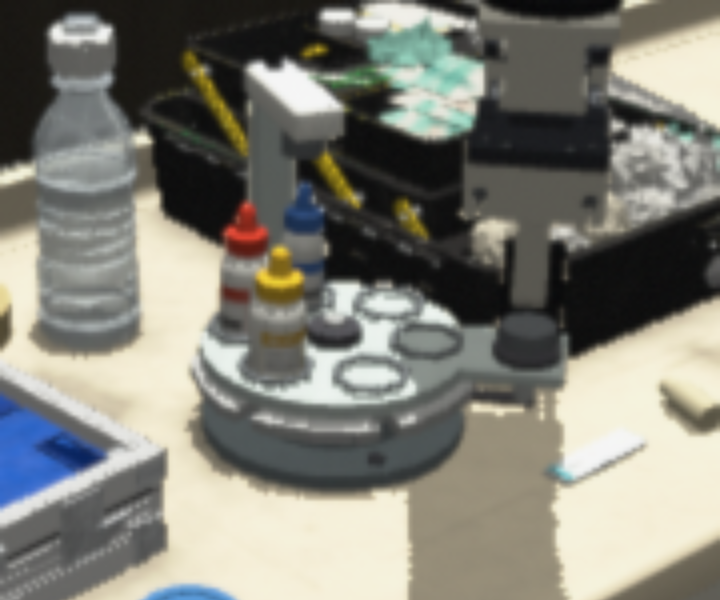

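```bash
python3 - <<'E'
from h import *
# hist of saved wrist depth in camera-frame relative heights: use current rotation with camera height difference from TCP z
for n,dz in (("5",.1081-.1083),("6",.1082-.1083),("7",0)):
    d=np.load(f"w{n}.npz")["d"]; X=cloud("wrist",d); v,u=np.mgrid[0:480,0:640]
    m=(d>0)&(u>275)&(u<345)&(v>235)&(v<300)&(X[...,2]>.05)&(X[...,2]<.082)
    z=X[m][:,2]+dz; h,e=np.histogram(z,np.arange(.05,.083,.002)); print(n,h)
print(e[:-1].round(3))
E
```

```text
5 [   0  169  371   74  307  580   73  218 1282   58    0    0    0    0
    0    0]
6 [   0  197  512   68  377  516   66  196 1145   53    0    0    0    0
    0    0]
7 [  0 197 416  81 376 544   2  63  63  70  87 485 753   3   0   0]
[0.05  0.052 0.054 0.056 0.058 0.06  0.062 0.064 0.066 0.068 0.07  0.072
 0.074 0.076 0.078 0.08 ]
```

Button top rose from 67 to 74 mm (by the wrist depth), so the tooth has dropped in. Backing off and rising.

carry_out:
  motion:
    - [[0,-2,0],0,-1]
    - [[0,-4,0],0,-1]
    - [[0,-4,-10],0,-1]
    - [[0,-4,-35],0,-1]
    - [[0,-4,-65],0,-1]
    - [[0,-4,-95],0,-1]
    - [[0,-4,-125],0,-1]
    - [[0,-4,-145],0,-1]
    - [[0,-4,-150],0,-1]
    - [[0,-4,-150],0,-1]

```text
t: 10.4
eef_pos: [0.4785, -0.1488, 0.2589]
ee_rot: [2.942, 1.1, 0.002]
force: [0.2, 0.3, 0.1]
grip_width: 0.0002
```

```bash
python3 - <<'E'
from h import *
from scipy.optimize import least_squares
s=sensors.read_state(); print(s["t"],s["eef_pos"],s["force"],s["qd"].round(3).max())
im,d=imaging.capture("wrist"); save("w8",im); X=cloud("wrist",d); v,u=np.mgrid[0:480,0:640]
bt=(d>0)&(abs(X[...,2]-.075)<.006)&(np.hypot(X[...,0]-.477,X[...,1]+.148)<.025); b=X[bt].mean(0); print(bt.sum(),b.round(4),np.percentile(X[bt][:,2],[25,50,75,95]))
disc=(d>0)&(v<262)&(abs(X[...,2]-.056)<.005)&(np.hypot(X[...,0]-.558,X[...,1]+.078)<.1)
h=cv2.convexHull(X[disc][:,:2].astype(np.float32))[:,0]; c0=np.array([.558,-.078]); q=h
for k in range(4):
    rr=least_squares(lambda c:np.hypot(q[:,0]-c[0],q[:,1]-c[1])-.076,c0,loss="soft_l1",f_scale=.002); c0=rr.x; q=h[abs(np.hypot(*(h-c0).T)-.076)<.006]
print("disc",c0.round(4),"dist",np.hypot(*(b[:2]-c0)),"ang",np.degrees(np.arctan2(*(b[:2]-c0)[::-1]))%360)
im,d=imaging.capture("top"); save("t8",cv2.resize(im[150:350,240:490],None,fx=3,fy=3))
E
```

```text
10.4 [ 0.47849961 -0.14878448  0.25888376] [0.17395769 0.25744216 0.14158707] 0.036
1083 [ 0.4774 -0.1476  0.0732] [0.07267598 0.07316195 0.07366341 0.07460863]
disc [ 0.5579 -0.0786] dist 0.1059977080300028 ang 220.5571327595246
```

View pics/w8.png

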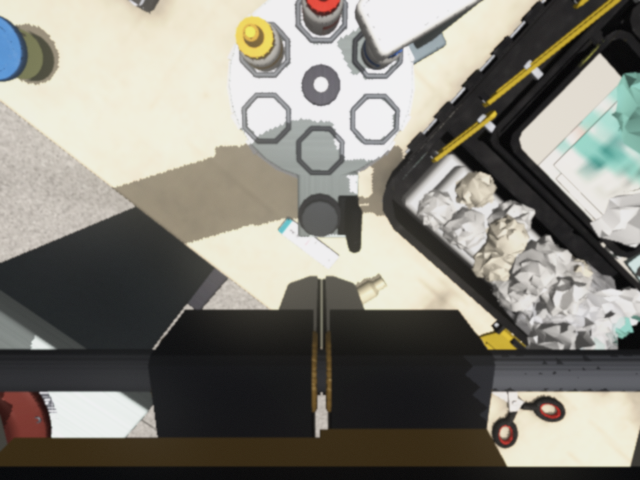

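View pics/t8.png

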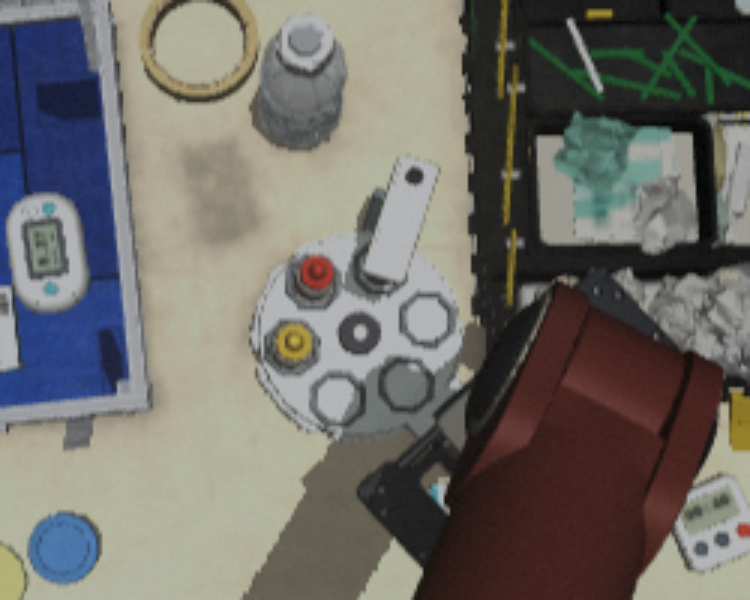

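The wrist view shows the button clear at (321,215), blue under the reader at (375,55), and yellow and red standing in their pockets. The arm has turned 59.6° by measurement, from 160.9° to 220.6°.

```bash
python3 -c "
from plant import manip; print(manip.job_done())"
```

```text
the job is handed in; nothing more can be done
None
```

The rotary table is one notch further on, with the blue-capped bottle now under the reader and the plunger back up. I handed the job in at about 10.5 s.

I pressed the button fully in with the closed fingertips, reading 5.8 N, and began turning the table. That first stretch, about 25°, was carried mainly by the fingertips' friction on the pressed button. I then let the button go and pushed the paddle with the outside of a finger to the notch, backed off 4 mm and rose clear.

**Last checks:**
- **Table angle:** the index arm turned 59.6° by the wrist camera, against 60° for one notch, which is within the tooth's play.
- **Plunger:** at the notch the button top rose from about 67 mm to 74 mm. It read 73.2 mm in the last picture. The wrist depth reads about 2 mm low, since it also gave 73.9 mm for the button when up at the start.
- **Bottles:** red and yellow can be seen standing in their pockets. Blue is partly hidden under the reader, but stood upright in the scene picture taken at the notch.
- **Loose things:** those in view looked unmoved. I did not measure them, and the arm hid part of the cassette and the vial in the last top view.
- **Clearance:** the arm is clear, with the TCP 0.26 m up and contact force near zero.

Nothing failed. The one disagreement was the scene camera's position for the table and button, 4–6 mm off the top camera's. I went by the closer wrist view.

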